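# Flip the note clips down and shut the till

### The arm

A 6-joint arm with a two-finger parallel gripper is mounted at the origin on the work surface. World frame = base frame: x ahead of the robot, y to its left, z up, the work surface at z = 0. Lengths are in m, angles in rad, forces in N, time in s.
With the tool pointing down it reaches from about 0.25 to 0.725 m from the base axis. Payload 4 kg.
Tool frame: the origin (TCP) lies on the centre line of the jaws, within the pads' length; the fingertips stand 14 mm ahead of it and the grasp point (between the pads) lies 5 mm behind it; z points along the fingers, x is the direction in which the jaws open and shut, and the axes are right-handed (so a half turn about z gives the same grasp; the last joint's range is limited). The gripper opens to 85 mm and grips with 20 to 120 N. Pads are 22 mm wide; open, the fingers measure 114 mm over their backs; the gripper's body (76 mm by 85 mm) begins 54 mm behind the grasp point. The pads swing forward as they close: fully open they stand 13 mm farther back than shut.
Start: joints at [1.102, 0.241, 0.005, 1.335, 0, 1.571], TCP at [0.226, 0.446, 0.245] pointing down, gripper open.
Joint ranges: [-2.72, 2.72], [-1.05, 1.87], [-1.09, 1.28], [-1.99, 2.15], [-1.42, 1.44], [-3.14, 3.14]. Speed limits (rad/s): [2.79, 2.79, 3.14, 3.14, 3.14, 3.14].

### API

Orientations are given as a unit quaternion [x, y, z, w].
In Python, from workcell import bot gives the robot as it stands.
- The arm moves only by the tool play_rows, never from a script. Its argument "motion" is a list of rows, each an object with "fingers": the closure, from -1 (fully open) to 1 (shut), so that 0 is half open; "translation": the shift along the tool's x, y, z in cm, a list of three; "roll": the turn about the tool's z in degrees. A call has 1 to 20 rows; each row is the pose to reach, as a shift and turn from the pose commanded when the call began, along the tool's axes at that moment; what a row does not reach only later rows make up. A row lasts 1/12 s, in which the tool goes at most 41.7 mm and 7.16 degrees, less where a joint would pass 70% of its speed; a pose out of reach is approached as far as the arm can. A call with a gripper value outside its range is refused whole. The fingers move at their own pace and stop on an object; the grip force is fixed at half the most. Time passes only in rows, so rows that repeat a pose let the fingers close. It gives the time, the measured TCP pose, the force and the opening at its end, in the units of the state.
- bot.get_obs(): the state, without advancing time (a new reading comes with each control period).
- bot.camera(name): name is "scene" or "top" or "wrist"; returns a dict with "pixels" (420x560x3 uint8, red, green, blue), "intrinsics" (3x3 intrinsics, pixels), "world_to_cam" (4x4, takes a point from world to camera coordinates). Camera axes: x right, y down, z forward; pixel columns grow to the right and rows downward; lengths in m; the calibration is good to about 2 mm. A picture is of the moment at which its call begins. There is no depth.
- bot.job_done(): hands the job in, once; it reports no verdict.
The state is a dict: "clock": time; "joint_pos": joint angles; "joint_vel": joint speeds; "tau": joint torques, N m; "eef_pos": TCP position; "tool_rot": TCP orientation; "ft_force": force on the tool from outside, world axes, zero at the start; "ft_torque": the same for the moment, N m; "grip_width": finger opening in m.
Only numpy, scipy, OpenCV 4.12 (cv2) and the standard library are available. Lean on these libraries where they do the work, as an engineer would, in place of code of your own. Each camera call takes 0.05 s, during which the arm holds its last target. There are 200 camera calls.

### The job

The coffee bar's till has been left open with two of its four white note clips standing up. Press both standing clips down flat onto their notes with the fingertips, leaving the other two lying, and then push the drawer gently and fully shut by its front. Do not grip or lift anything, and leave everything else on and around the till standing where it is.

Things in the scene. Friction and masses are not known exactly. Their poses are not given: they have to be found in the camera images.
- till: dark grey cash till, a casing 345 mm deep (x), 336 mm wide (y), 100 mm high (z) with a tablet on a stand on its roof (the stand begins 170 mm behind the casing's front edge). Fixed to the counter. Origin on the counter below the middle of the casing's front edge; z up, x points from the front into the casing, so the drawer slides shut along +x of the till, open along -x. Seen by a cashier who faces the drawer, +y is left
- till_drawer (a joint): how far the till's drawer stands out of the casing, in m: 0 is fully shut (front panel flush against the casing), 0.265 fully out. It has no handle, spring or latch; it moves level on slides with about 3.5 N of friction and stays where it is left; weight under 1 kg
- drawer_front (a point): middle of the outer face of the drawer's plain front panel (336 mm wide, 86 mm high, 14 mm thick, from 12 to 98 mm above the counter). The point is 55 mm above the counter and, with the drawer shut, 14 mm in front of the till's origin. Behind the panel lie four coin cups 80 mm deep (front to back), then four note slots side by side, each 74 mm wide between walls whose tops are 56 mm above the counter
- clip1 (a joint): angle of the leftmost white note clip (left as the cashier sees it, till +y), in rad: 0 is lying flat, forward along the slot on its notes (the stop), 1.35 is fully up; positive raises its roller up and backwards, towards the casing. It lies down flat at the start and is to stay so. Lever 16 mm wide, 6 mm thick, ending in a cross roller 44 mm long, 12 mm thick, 115 mm from the hinge; stiff hinge that stays where it is left (under 1 N at the roller moves it)
- clip2 (a joint): angle of the second from the left white note clip (left as the cashier sees it, till +y), in rad: 0 is lying flat, forward along the slot on its notes (the stop), 1.35 is fully up; positive raises its roller up and backwards, towards the casing. It stands up at the start. Lever 16 mm wide, 6 mm thick, ending in a cross roller 44 mm long, 12 mm thick, 115 mm from the hinge; stiff hinge that stays where it is left (under 1 N at the roller moves it)
- clip2_hinge (a point): hinge axis (parallel to till y) of clip2, at the back of its note slot, 46 mm above the counter; it moves with the drawer, 215 mm behind the back of the front panel
- clip2_roller (a point): centre of the roller at the free end of clip2; lying flat it is 115 mm in front of the hinge (till -x) and 46 mm above the counter
- clip3 (a joint): angle of the third from the left white note clip (left as the cashier sees it, till +y), in rad: 0 is lying flat, forward along the slot on its notes (the stop), 1.35 is fully up; positive raises its roller up and backwards, towards the casing. It lies down flat at the start and is to stay so. Lever 16 mm wide, 6 mm thick, ending in a cross roller 44 mm long, 12 mm thick, 115 mm from the hinge; stiff hinge that stays where it is left (under 1 N at the roller moves it)
- clip4 (a joint): angle of the rightmost white note clip (left as the cashier sees it, till +y), in rad: 0 is lying flat, forward along the slot on its notes (the stop), 1.35 is fully up; positive raises its roller up and backwards, towards the casing. It stands up at the start. Lever 16 mm wide, 6 mm thick, ending in a cross roller 44 mm long, 12 mm thick, 115 mm from the hinge; stiff hinge that stays where it is left (under 1 N at the roller moves it)
- clip4_hinge (a point): hinge axis (parallel to till y) of clip4, at the back of its note slot, 46 mm above the counter; it moves with the drawer, 215 mm behind the back of the front panel
- clip4_roller (a point): centre of the roller at the free end of clip4; lying flat it is 115 mm in front of the hinge (till -x) and 46 mm above the counter
- card_reader: black card reader lying on the till's roof, 165 x 76 x 30 mm; origin under its middle
- tip_jar: open glass tip jar on the till's roof, 80 mm across, 100 mm high; origin under its middle
- coffee_cup: white takeaway cup with red sleeve and lid beside the drawer, 88 mm across, 124 mm high; origin under its middle
- sugar_shaker: glass sugar shaker with steel top beside the till, behind the takeaway cup, 72 mm across, 134 mm high; origin under its middle
- yellow_mug: yellow mug on the till's roof between card reader and tip jar, 82 mm across, 90 mm high; origin under its middle
- milk_jug: steel milk jug in front of the drawer's left end, 92 mm across, 110 mm high; origin under its middle
- tamper: steel tamper with dark wooden grip standing in front of the drawer, 58 mm across, 90 mm high; origin under its middle
Mind the look-alikes: they are no part of the job. Of the things that look like the card_reader, the largest one is meant.

How it is judged:
By the outcome, as a careful person would: the job done as asked, in the order asked, and still so for the second after the job is handed in, with the robot touching nothing.
It also fails if it takes over 54 s, if anything falls off the work surface, if the arm or the gripper's body presses on something with over 40 N, if the wrist force passes 120 N, or if a joint passes its speed limit or range.

## Working session

There is one attempt and no reset: what is moved stays moved. The work goes in short steps, Python scripts to look and compute and a tool call to move; the robot and the scene stay as the last step left them, time stands still between calls to the robot, and variables do not carry over. Pictures are saved under pics/ and viewed, about 8 in all and at most 12, crops included, and the job is handed in when it is done.

Besides the shell and the picture viewer there is one more tool, called as name(argument=value, ...), one argument or row to a line, values as JSON. play_rows: Moves the arm, as the interface text tells. Its arguments: {"type":"object","properties":{"motion":{"type":"array","items":{"type":"object","properties":{"fingers":{"type":"number"},"translation":{"type":"array","items":{"type":"number"}},"roll":{"type":"number"}}}}},"required":["motion"]}

```bash
mkdir -p pics; cat > h.py <<'E'
import numpy as np, cv2
from workcell import bot
def snap(n,f):
    c=bot.camera(n); cv2.imwrite(f'pics/{f}.png',c['pixels'][:,:,::-1]); np.savez(f'pics/{f}.npz',**{k:np.array(v) for k,v in c.items()}); return c
def ray(c,uv,z):
    K,T=np.array(c['intrinsics']),np.array(c['world_to_cam']); R,t=T[:3,:3],T[:3,3]
    o=-R.T@t; d=R.T@np.linalg.inv(K)@np.array([uv[0],uv[1],1.]); return o+d*(z-o[2])/d[2]
def proj(c,p):
    K,T=np.array(c['intrinsics']),np.array(c['world_to_cam']); q=K@(T[:3,:3]@np.array(p)+T[:3,3]); return q[:2]/q[2]
E
python3 - <<'E'
from h import *
a=snap('scene','s0')['pixels'];b=snap('top','t0')['pixels']
o=bot.get_obs(); print(o)
E
```

```text
{'clock': 0.1, 'joint_pos': array([1.10200106e+00, 2.41345890e-01, 3.83405575e-03, 1.33519623e+00,
       1.13043679e-05, 1.57077934e+00]), 'joint_vel': array([-0.00011214, -0.00224366,  0.00207215,  0.00177586, -0.00132585,
        0.00063631]), 'tau': array([-4.04094280e-04, -3.73138189e+01,  2.53010237e+01,  1.09073016e-02,
       -9.94689412e-05,  7.67261326e-06]), 'eef_pos': array([0.22565464, 0.4455677 , 0.24448833]), 'tool_rot': array([ 8.51996299e-01,  5.23546935e-01, -8.17362315e-04,  4.95611455e-04]), 'ft_force': array([0.15425539, 0.80159311, 0.41222088]), 'ft_torque': array([ 0.06287079, -0.03875319, -0.00918421]), 'grip_width': 0.08552819782290194}
```

View pics/s0.png

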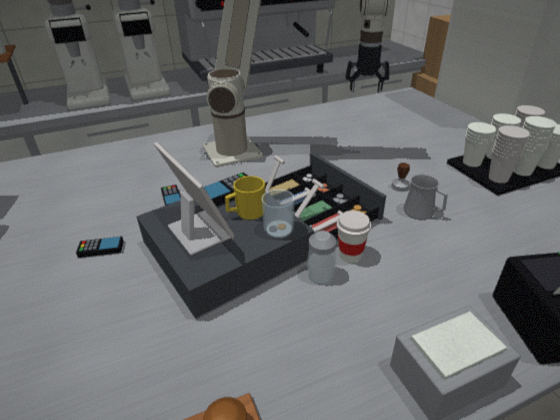

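View pics/t0.png

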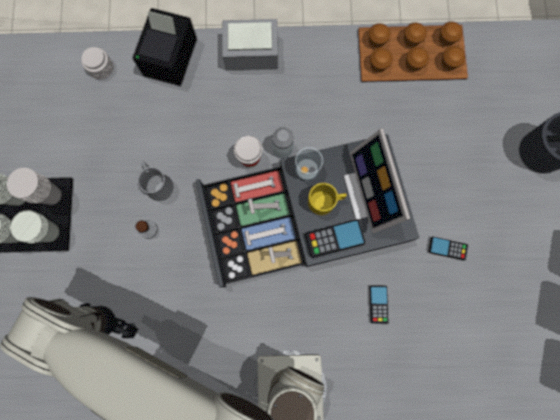

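The top view shows the till with its drawer open towards image left. The cashier faces image right, so left is up. From the cashier's left the clips are:
- clip1: red note, about (256,186), lying.
- clip2: green note, about (264,207), standing.
- clip3: blue note, about (266,234), lying.
- clip4: tan note, about (277,256), standing.

Other things that matter:
- The tamper (145,228) and jug (152,182) stand in front of the drawer.
- The cup is at (248,151) and the shaker at (283,139).
- Card readers: the large one is on the roof at (335,240). The small look-alikes are at (448,247) and (379,304).

Next is a close crop.

```bash
python3 - <<'E'
import cv2,numpy as np
from h import *
b=cv2.imread('pics/t0.png')[120:300,120:320]
cv2.imwrite('pics/t0c.png',cv2.resize(b,None,fx=3.3,fy=3.3,interpolation=cv2.INTER_CUBIC))
c=np.load('pics/t0.npz')
for uv in [(197,207),(220,283),(292,385)]: print(uv,ray(c,uv,.098),ray(c,uv,0))
s=np.load('pics/s0.npz'); T=s['world_to_cam'];print(-T[:3,:3].T@T[:3,3]);T=c['world_to_cam'];print(-T[:3,:3].T@T[:3,3])
E
```

```text
(197, 207) [0.54404047 0.26594183 0.098     ] [0.56297003 0.28342155 0.        ]
(220, 283) [0.31517017 0.19662476 0.098     ] [0.31780609 0.20916968 0.        ]
(292, 385) [ 0.02626858 -0.00603851  0.098     ] [ 0.00833715 -0.00792149  0.        ]
[ 1.40207385 -0.36677144  0.74784246]
[0.27814435 0.0204111  1.47456742]
```

View pics/t0c.png

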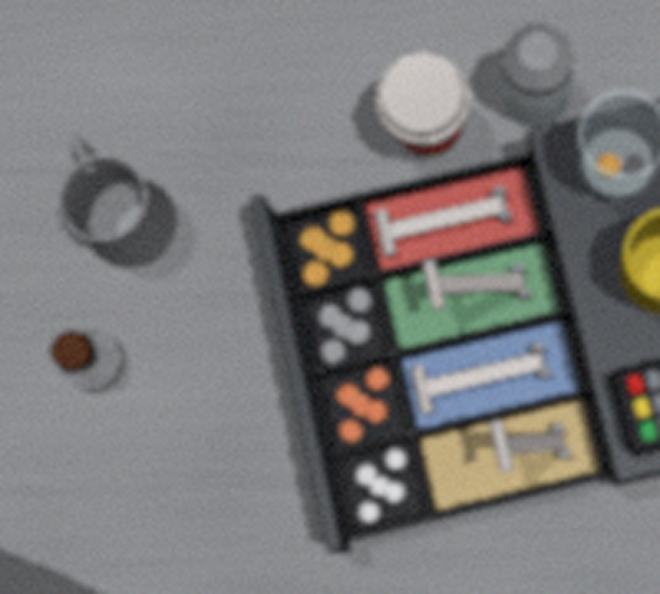

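```bash
cat >> h.py <<'E'
def f(x,y): return (120+x/3.3,120+y/3.3)
E
python3 - <<'E'
from h import *
c=np.load('pics/t0.npz')
e=[ray(c,f(*p),.1)[:2] for p in [(533,130),(608,482)]]
p=[ray(c,f(*p),.098)[:2] for p in [(247,203),(330,550)]]
w=[ray(c,f(*p),.098)[:2] for p in [(272,203),(347,545)]]
for q in (e,p,w): d=q[0]-q[1]; print(q,np.linalg.norm(d),np.degrees(np.arctan2(d[1],d[0])))
d=e[0]-e[1]; a=np.arctan2(d[1],d[0]); Y=np.array([np.cos(a),np.sin(a)]);X=np.array([Y[1],-Y[0]]); O=(e[0]+e[1])/2
print('X',X,np.degrees(np.arctan2(X[1],X[0])),'O',O,'panel outer x',[(q-O)@X for q in p],'y',[(q-O)@Y for q in p])
C=-c['world_to_cam'][:3,:3].T@c['world_to_cam'][:3,3]
def T(q): return np.array([(q[:2]-O)@X,(q[:2]-O)@Y,q[2]])
for n,h,r in [('c1',(503,206),(386,232)),('c2',(524,283),(433,284)),('c3',(542,359),(423,390)),('c4',(562,440),(502,446))]:
  H=T(ray(c,f(*h),.050)); print(n,'hinge',H,'roller flat',T(ray(c,f(*r),.05)))
  if n in('c2','c4'):
    for th in np.arange(.3,1.4,.15):
      z=.046+.115*np.sin(th); print('  ',round(th,2),T(ray(c,f(*r),z+.004)).round(3), round(H[0]-.115*np.cos(th),3))
for n,u,z in [('jug',(102,200),.11),('tamper',(73,352),.09),('cup',(423,90),.124)]: print(n,T(ray(c,f(*u),z)))
o=bot.get_obs();print('tcp',T(o['eef_pos']))
E
```

```text
[array([0.68618513, 0.00633466]), array([ 0.35834331, -0.05211942])] 0.3330122196258103 10.109580213992832
[array([0.62357728, 0.27313666]), array([0.3045574 , 0.19664093])] 0.32806292118253083 13.484007365920034
[array([0.62297417, 0.24994382]), array([0.30857037, 0.18151749])] 0.3217637456818017 12.278288680050002
X [ 0.17553134 -0.98447384] -79.89041978600717 O [ 0.52226422 -0.02289238] panel outer x [np.float64(-0.2736492304714196), np.float64(-0.25433917696637837)] y [np.float64(0.15170242492448888), np.float64(-0.175791700348695)]
c1 hinge [-0.04022146  0.11283234  0.05      ] roller flat [-0.15474675  0.11027953  0.05      ]
c2 hinge [-0.03553905  0.03523374  0.05      ] roller flat [-0.12031954  0.05161498  0.05      ]
   0.3 [-0.119  0.045  0.084] -0.145
   0.45 [-0.119  0.042  0.1  ] -0.139
   0.6 [-0.119  0.039  0.115] -0.13
   0.75 [-0.118  0.036  0.128] -0.12
   0.9 [-0.118  0.034  0.14 ] -0.107
   1.05 [-0.118  0.032  0.15 ] -0.093
   1.2 [-0.118  0.03   0.157] -0.077
   1.35 [-0.118  0.029  0.162] -0.061
c3 hinge [-0.03351506 -0.03940145  0.05      ] roller flat [-0.14863146 -0.04575866  0.05      ]
c4 hinge [-0.03065555 -0.11757872  0.05      ] roller flat [-0.08645909 -0.11187886  0.05      ]
   0.3 [-0.086 -0.115  0.084] -0.141
   0.45 [-0.086 -0.116  0.1  ] -0.134
   0.6 [-0.086 -0.117  0.115] -0.126
   0.75 [-0.086 -0.119  0.128] -0.115
   0.9 [-0.086 -0.12   0.14 ] -0.102
   1.05 [-0.086 -0.12   0.15 ] -0.088
   1.2 [-0.086 -0.121  0.157] -0.072
   1.35 [-0.086 -0.121  0.162] -0.056
jug [-0.40235622  0.17800225  0.11      ]
tamper [-0.45456656  0.04756791  0.09      ]
cup [-0.09309118  0.21742248  0.124     ]
tcp [-0.51325097 -0.20977495  0.24448833]
```

```bash
cat >> h.py <<'E'
from scipy.spatial.transform import Rotation as R_
A=np.radians(12.3); Yt=np.array([np.cos(A),np.sin(A)]); Xt=np.array([Yt[1],-Yt[0]]); O=np.array([0.52226,-0.02289])
def T(q): return np.array([(q[0]-O[0])*Xt[0]+(q[1]-O[1])*Xt[1],(q[0]-O[0])*Yt[0]+(q[1]-O[1])*Yt[1],q[2]])
def W(t): return np.array([*(O+t[0]*Xt+t[1]*Yt),t[2]])
def rel(t):
    o=bot.get_obs(); return (R_.from_quat(o['tool_rot']).inv().apply(W(t)-o['eef_pos'])*100).round(1)
E
python3 - <<'E'
from h import *
c=np.load('pics/t0.npz')
for n,h,r in [('c1',(503,206),(386,232)),('c2',(524,283),(433,284)),('c3',(542,359),(423,390)),('c4',(562,440),(502,446))]:
  print(n,T(ray(c,f(*h),.050)).round(3),T(ray(c,f(*r),.05)).round(3),T(ray(c,f(*r),.14)).round(3))
for n,u,z in [('jug',(102,200),.11),('tamper',(73,352),.09),('cup',(423,90),.124),('panelL',(247,203),.098),('panelR',(330,550),.098),('edgeL',(533,130),.1),('edgeR',(608,482),.1)]: print(n,T(ray(c,f(*u),z)).round(3))
print(T(bot.get_obs()['eef_pos']),rel([-.2,.036,.20]))
E
```

```text
c1 [-0.036  0.114  0.05 ] [-0.15   0.116  0.05 ] [-0.147  0.094  0.14 ]
c2 [-0.034  0.037  0.05 ] [-0.118  0.056  0.05 ] [-0.117  0.038  0.14 ]
c3 [-0.035 -0.038  0.05 ] [-0.15 -0.04  0.05] [-0.147 -0.052  0.14 ]
c4 [-0.035 -0.116  0.05 ] [-0.091 -0.108  0.05 ] [-0.091 -0.116  0.14 ]
jug [-0.395  0.193  0.11 ]
tamper [-0.452  0.065  0.09 ]
cup [-0.085  0.221  0.124]
panelL [-0.268  0.162  0.098]
panelR [-0.261 -0.166  0.098]
edgeL [0.006 0.166 0.1  ]
edgeR [-0.006 -0.166  0.1  ]
[-0.52089047 -0.19000123  0.24448833] [-10.6  37.8   4.5]
```

Two clips stand as described: clip2 at about 0.78 rad and clip4 at about 1.06 rad. The drawer is out by about 0.25 m. I'm moving above the drawer with the fingers shut and the tool aligned to the till.

play_rows(
  motion=[
    {"fingers": 1,"translation": [-0.9,3.2,0.4],"roll": 5},
    {"fingers": 1,"translation": [-1.8,6.3,0.8],"roll": 10},
    {"fingers": 1,"translation": [-2.7,9.5,1.2],"roll": 15},
    {"fingers": 1,"translation": [-3.6,12.6,1.6],"roll": 20},
    {"fingers": 1,"translation": [-4.5,15.8,2.0],"roll": 25},
    {"fingers": 1,"translation": [-5.4,19,2.3],"roll": 30},
    {"fingers": 1,"translation": [-6.3,22,2.7],"roll": 35},
    {"fingers": 1,"translation": [-7.2,25,3.1],"roll": 40},
    {"fingers": 1,"translation": [-8,28.5,3.5],"roll": 45},
    {"fingers": 1,"translation": [-8.9,31.6,3.8],"roll": 50.8},
    {"fingers": 1,"translation": [-9.8,34.8,4.2],"roll": 50.8},
    {"fingers": 1,"translation": [-10.6,37.8,4.5],"roll": 50.8},
    {"fingers": 1,"translation": [-10.6,37.8,4.5],"roll": 50.8},
    {"fingers": 1,"translation": [-10.6,37.8,4.5],"roll": 50.8},
  ],
)

```text
clock: 1.27
eef_pos: [0.5156, 0.1793, 0.1992]
tool_rot: [0.994, 0.106, -0.001, 0.0]
ft_force: [-0.7, -0.0, -0.5]
grip_width: -0.0002
```

```bash
python3 - <<'E'
from h import *
o=bot.get_obs();print(T(o['eef_pos']),o['grip_width'],o['ft_force'],R_.from_quat(o['tool_rot']).as_matrix().round(3))
c=snap('wrist','w1')
for n,t in [('r2',(-.117,.037,.127)),('r4',(-.091,-.115,.146)),('h2',(-.035,.037,.046)),('h4',(-.035,-.115,.046)),('panelL',(-.264,.168,.098)),('edge',(0,0,.1))]: print(n,proj(c,W(t)).round(0))
cv2.imwrite('pics/w1.png',c['pixels'][:,:,::-1])
print(rel([-.114,.037,.16]))
E
```

```text
[-0.19896266  0.03658277  0.19922516] -0.0001912504856329417 [-0.67384996 -0.00964968 -0.49757052] [[ 0.978  0.211 -0.002]
 [ 0.211 -0.978 -0.   ]
 [-0.002 -0.    -1.   ]]
r2 [276. 334.]
r4 [ 62. 383.]
h2 [275. 348.]
h4 [132. 348.]
panelL [466. 127.]
edge [236. 420.]
[0.1 8.6 4. ]
```

View pics/w1.png

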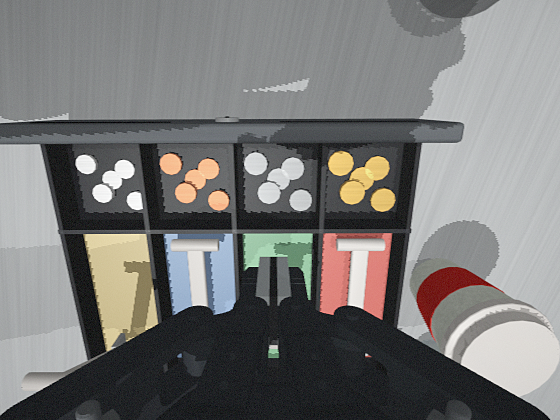

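The view agrees with the model: the predicted panel corner (466,127) is seen at about (463,127). Clip1 and clip3 are lying, the green slot is under the fingers, and the clip4 roller is at the left edge near (45,380). Next I press clip2 down along its arc.

play_rows(
  motion=[
    {"fingers": 1,"translation": [0,3,1.2],"roll": 0},
    {"fingers": 1,"translation": [0,6,2.5],"roll": 0},
    {"fingers": 1,"translation": [0,8.7,3.6],"roll": 0},
    {"fingers": 1,"translation": [0,8.7,4.6],"roll": 0},
    {"fingers": 1,"translation": [0,8.7,5.3],"roll": 0},
    {"fingers": 1,"translation": [0,8.1,6.0],"roll": 0},
    {"fingers": 1,"translation": [0,7.4,6.9],"roll": 0},
    {"fingers": 1,"translation": [0,6.9,7.6],"roll": 0},
    {"fingers": 1,"translation": [0,6.5,8.4],"roll": 0},
    {"fingers": 1,"translation": [0,6.1,9.2],"roll": 0},
    {"fingers": 1,"translation": [0,5.9,10.0],"roll": 0},
    {"fingers": 1,"translation": [0,5.7,10.8],"roll": 0},
    {"fingers": 1,"translation": [0,5.5,11.6],"roll": 0},
    {"fingers": 1,"translation": [0,5.4,12.4],"roll": 0},
    {"fingers": 1,"translation": [0,5.4,12.9],"roll": 0},
    {"fingers": 1,"translation": [0,5.4,13.2],"roll": 0},
    {"fingers": 1,"translation": [0,5.4,13.2],"roll": 0},
  ],
)

```text
clock: 2.73
eef_pos: [0.5263, 0.1275, 0.0674]
tool_rot: [0.994, 0.107, -0.001, 0.0]
ft_force: [-0.3, 0.0, -0.6]
grip_width: -0.0003
```

play_rows(
  motion=[
    {"fingers": 1,"translation": [0,0,0.1],"roll": 0},
    {"fingers": 1,"translation": [0,0,0.2],"roll": 0},
    {"fingers": 1,"translation": [0,0,0.3],"roll": 0},
    {"fingers": 1,"translation": [0,0,0.3],"roll": 0},
  ],
)

```text
clock: 3.07
eef_pos: [0.527, 0.1278, 0.0655]
tool_rot: [0.994, 0.107, 0.0, 0.0]
ft_force: [0.7, 0.8, -0.2]
grip_width: -0.0
```

play_rows(
  motion=[
    {"fingers": 1,"translation": [0,0,0.1],"roll": 0},
    {"fingers": 1,"translation": [0,0,0.2],"roll": 0},
    {"fingers": 1,"translation": [0,0,0.2],"roll": 0},
  ],
)

```text
clock: 3.32
eef_pos: [0.5272, 0.128, 0.0644]
tool_rot: [0.994, 0.107, 0.001, -0.0]
ft_force: [-1.9, -1.8, 7.6]
grip_width: -0.0002
```

```bash
python3 - <<'E'
from h import *
o=bot.get_obs();print(T(o['eef_pos']),o['ft_force'],o['ft_torque'])
c=snap('wrist','w2')
E
```

```text
[-0.14634262  0.03697412  0.06442906] [-1.93291488 -1.75312606  7.57671428] [-0.14362283  0.47433474  0.05006558]
```

View pics/w2.png

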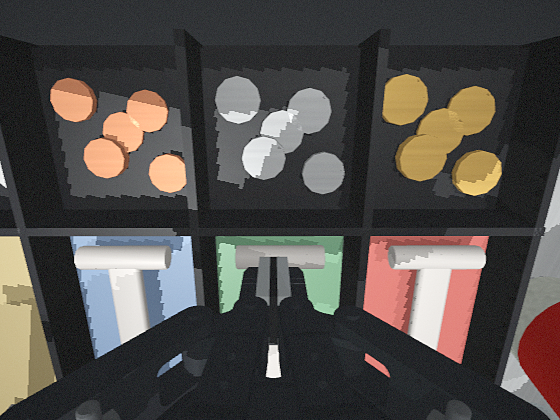

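Clip2 is flat. It lies level with its neighbours at row 257, against the stop, with a 7.6 N press. Now I rise and go to clip4.

play_rows(
  motion=[
    {"fingers": 1,"translation": [0,0,-3],"roll": 0},
    {"fingers": 1,"translation": [0,0,-6.5],"roll": 0},
    {"fingers": 1,"translation": [0,0,-10],"roll": 0},
    {"fingers": 1,"translation": [0,0,-13.5],"roll": 0},
    {"fingers": 1,"translation": [-3.5,1.5,-14],"roll": 0},
    {"fingers": 1,"translation": [-7,3,-14],"roll": 0},
    {"fingers": 1,"translation": [-10.5,4.5,-14],"roll": 0},
    {"fingers": 1,"translation": [-13,6,-14],"roll": 0},
    {"fingers": 1,"translation": [-15.2,6.2,-14],"roll": 0},
    {"fingers": 1,"translation": [-15.2,6.2,-14],"roll": 0},
    {"fingers": 1,"translation": [-15.2,6.2,-14],"roll": 0},
  ],
)

```text
clock: 4.28
eef_pos: [0.391, 0.0346, 0.2037]
tool_rot: [0.994, 0.107, 0.001, -0.0]
ft_force: [0.6, -0.3, -1.0]
grip_width: 0.0
```

```bash
python3 - <<'E'
from h import *
o=bot.get_obs();print(T(o['eef_pos']),o['ft_force'])
E
```

```text
[-0.08411261 -0.116001    0.20371209] [ 0.63615466 -0.33701305 -1.02184368]
```

play_rows(
  motion=[
    {"fingers": 1,"translation": [0,0,1.5],"roll": 0},
    {"fingers": 1,"translation": [0,0,3],"roll": 0},
    {"fingers": 1,"translation": [0,-0.2,3.8],"roll": 0},
    {"fingers": 1,"translation": [0,-0.9,4.2],"roll": 0},
    {"fingers": 1,"translation": [0,-1.7,4.8],"roll": 0},
    {"fingers": 1,"translation": [0,-2.4,5.4],"roll": 0},
    {"fingers": 1,"translation": [0,-3.0,6.0],"roll": 0},
    {"fingers": 1,"translation": [0,-3.6,6.6],"roll": 0},
    {"fingers": 1,"translation": [0,-4.1,7.3],"roll": 0},
    {"fingers": 1,"translation": [0,-4.6,8.1],"roll": 0},
    {"fingers": 1,"translation": [0,-4.95,8.8],"roll": 0},
    {"fingers": 1,"translation": [0,-5.3,9.6],"roll": 0},
    {"fingers": 1,"translation": [0,-5.6,10.4],"roll": 0},
    {"fingers": 1,"translation": [0,-5.8,11.2],"roll": 0},
    {"fingers": 1,"translation": [0,-6.0,12.1],"roll": 0},
    {"fingers": 1,"translation": [0,-6.1,13],"roll": 0},
    {"fingers": 1,"translation": [0,-6.1,13.6],"roll": 0},
    {"fingers": 1,"translation": [0,-6.1,13.8],"roll": 0},
    {"fingers": 1,"translation": [0,-6.1,14],"roll": 0},
    {"fingers": 1,"translation": [0,-6.1,14],"roll": 0},
  ],
)

```text
clock: 5.95
eef_pos: [0.3781, 0.0944, 0.0639]
tool_rot: [0.994, 0.107, -0.0, -0.0]
ft_force: [-4.8, -0.3, 12.7]
grip_width: 0.0001
```

```bash
python3 - <<'E'
from h import *
o=bot.get_obs();print(T(o['eef_pos']),o['ft_force'],o['ft_torque'])
c=snap('wrist','w3')
E
```

```text
[-0.14530571 -0.11583629  0.06391587] [-4.83051448 -0.34545218 12.66979412] [-0.02931988  0.98550451  0.02565325]
```

View pics/w3.png

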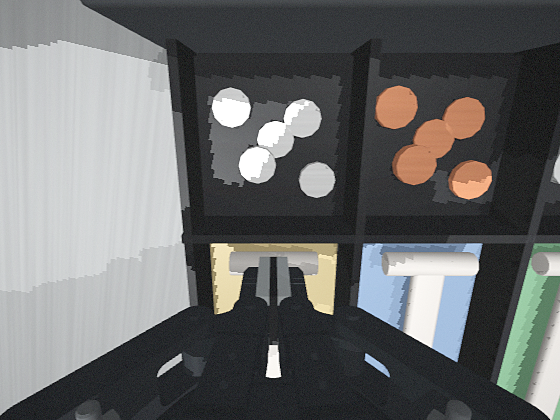

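Clip4 is flat too, with its roller at row 262 level with clip3 and a 12.7 N press. Now I go up, over the panel, and down in front of it at the middle.

play_rows(
  motion=[
    {"fingers": 1,"translation": [0,0,-3],"roll": 0},
    {"fingers": 1,"translation": [0,0,-6.5],"roll": 0},
    {"fingers": 1,"translation": [0,0,-10],"roll": 0},
    {"fingers": 1,"translation": [2.5,-3,-10.5],"roll": 0},
    {"fingers": 1,"translation": [5,-6,-10.5],"roll": 0},
    {"fingers": 1,"translation": [7,-9,-10.5],"roll": 0},
    {"fingers": 1,"translation": [9,-12,-10.5],"roll": 0},
    {"fingers": 1,"translation": [11,-14.5,-10.5],"roll": 0},
    {"fingers": 1,"translation": [11.6,-16,-10.5],"roll": 0},
    {"fingers": 1,"translation": [11.6,-16,-10.5],"roll": 0},
    {"fingers": 1,"translation": [11.6,-16,-10.5],"roll": 0},
  ],
)

```text
clock: 6.92
eef_pos: [0.4574, 0.2758, 0.1676]
tool_rot: [0.994, 0.108, -0.001, 0.001]
ft_force: [-1.0, -0.5, 0.9]
grip_width: 0.0002
```

```bash
python3 - <<'E'
from h import *
o=bot.get_obs();print(T(o['eef_pos']),o['ft_force'])
c=snap('top','t2')
s=snap('scene','s2')
a=cv2.resize(c['pixels'][120:300,120:320],None,fx=2,fy=2);b=s['pixels'][110:290,230:470]
b=cv2.resize(b,(480,360));cv2.imwrite('pics/m2.png',np.hstack([a,b[:, :400]])[:,:,::-1])
E
```

```text
[-3.05680181e-01  2.40911890e-04  1.67648737e-01] [-1.04200826 -0.5272891   0.92636897]
```

View pics/m2.png

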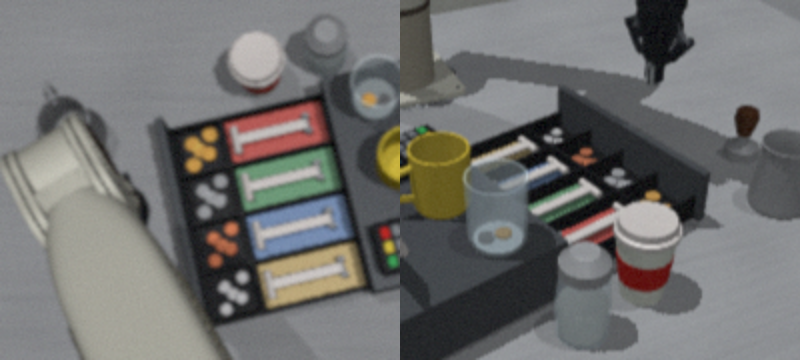

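All four clips lie flat in both views. Now I lower in front of the panel.

play_rows(
  motion=[
    {"fingers": 1,"translation": [0,0,2],"roll": 0},
    {"fingers": 1,"translation": [0,0,4],"roll": 0},
    {"fingers": 1,"translation": [0,0,6],"roll": 0},
    {"fingers": 1,"translation": [0,0,8],"roll": 0},
    {"fingers": 1,"translation": [0,0,8.5],"roll": 0},
    {"fingers": 1,"translation": [0,1,8.5],"roll": 0},
    {"fingers": 1,"translation": [0,1.7,8.5],"roll": 0},
    {"fingers": 1,"translation": [0,2.2,8.5],"roll": 0},
    {"fingers": 1,"translation": [0,2.6,8.5],"roll": 0},
    {"fingers": 1,"translation": [0,3,8.5],"roll": 0},
    {"fingers": 1,"translation": [0,3.5,8.5],"roll": 0},
    {"fingers": 1,"translation": [0,4.1,8.5],"roll": 0},
    {"fingers": 1,"translation": [0,4.8,8.5],"roll": 0},
    {"fingers": 1,"translation": [0,5.6,8.5],"roll": 0},
  ],
)

```text
clock: 8.18
eef_pos: [0.4702, 0.2213, 0.084]
tool_rot: [0.994, 0.108, 0.001, -0.001]
ft_force: [0.3, 4.4, 3.1]
grip_width: 0.0003
```

play_rows(
  motion=[
    {"fingers": 1,"translation": [0,0.8,0],"roll": 0},
    {"fingers": 1,"translation": [0,1.6,0],"roll": 0},
    {"fingers": 1,"translation": [0,2.4,0],"roll": 0},
    {"fingers": 1,"translation": [0,3.2,0],"roll": 0},
    {"fingers": 1,"translation": [0,4,0],"roll": 0},
    {"fingers": 1,"translation": [0,4.8,0],"roll": 0},
    {"fingers": 1,"translation": [0,5.6,0],"roll": 0},
    {"fingers": 1,"translation": [0,6.4,0],"roll": 0},
    {"fingers": 1,"translation": [0,7.2,0],"roll": 0},
    {"fingers": 1,"translation": [0,8,0],"roll": 0},
    {"fingers": 1,"translation": [0,8.8,0],"roll": 0},
    {"fingers": 1,"translation": [0,9.6,0],"roll": 0},
    {"fingers": 1,"translation": [0,10.4,0],"roll": 0},
    {"fingers": 1,"translation": [0,11.2,0],"roll": 0},
    {"fingers": 1,"translation": [0,12,0],"roll": 0},
  ],
)

```text
clock: 9.43
eef_pos: [0.4952, 0.1029, 0.0832]
tool_rot: [0.994, 0.108, -0.0, -0.0]
ft_force: [2.0, 5.2, -0.1]
grip_width: 0.0001
```

```bash
python3 - <<'E'
from h import *
o=bot.get_obs();print(T(o['eef_pos']),o['ft_force'])
E
```

```text
[-0.12863466  0.00035857  0.08319921] [ 1.96431293  5.21062384 -0.08980145]
```

play_rows(
  motion=[
    {"fingers": 1,"translation": [0,0.8,0],"roll": 0},
    {"fingers": 1,"translation": [0,1.6,0],"roll": 0},
    {"fingers": 1,"translation": [0,2.4,0],"roll": 0},
    {"fingers": 1,"translation": [0,3.2,0],"roll": 0},
    {"fingers": 1,"translation": [0,4,0],"roll": 0},
    {"fingers": 1,"translation": [0,4.8,0],"roll": 0},
    {"fingers": 1,"translation": [0,5.6,0],"roll": 0},
    {"fingers": 1,"translation": [0,6.4,0],"roll": 0},
    {"fingers": 1,"translation": [0,7,0],"roll": 0},
    {"fingers": 1,"translation": [0,7.5,0],"roll": 0},
    {"fingers": 1,"translation": [0,8,0],"roll": 0},
    {"fingers": 1,"translation": [0,8.4,0],"roll": 0},
    {"fingers": 1,"translation": [0,8.4,0],"roll": 0},
  ],
)

```text
clock: 10.52
eef_pos: [0.5129, 0.0203, 0.0832]
tool_rot: [0.994, 0.107, -0.001, 0.001]
ft_force: [-0.1, -0.6, 0.1]
grip_width: -0.0002
```

```bash
python3 - <<'E'
from h import *
o=bot.get_obs();print(T(o['eef_pos']),o['ft_force'])
c=snap('wrist','w4')
E
```

```text
[-4.42052770e-02  3.04708263e-05  8.31643834e-02] [-0.12277645 -0.55378876  0.05086136]
```

View pics/w4.png

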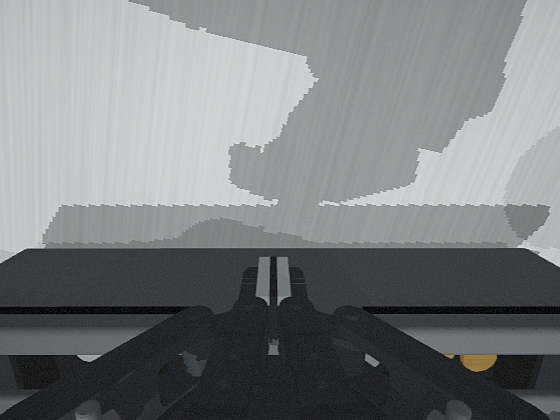

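The panel (rows 310–355) is level and the drawer is still slightly open, with a gap visible behind it. I continue slowly.

play_rows(
  motion=[
    {"fingers": 1,"translation": [0,0.3,0],"roll": 0},
    {"fingers": 1,"translation": [0,0.6,0],"roll": 0},
    {"fingers": 1,"translation": [0,0.9,0],"roll": 0},
    {"fingers": 1,"translation": [0,1.2,0],"roll": 0},
    {"fingers": 1,"translation": [0,1.5,0],"roll": 0},
    {"fingers": 1,"translation": [0,1.7,0],"roll": 0},
    {"fingers": 1,"translation": [0,1.7,0],"roll": 0},
  ],
)

```text
clock: 11.15
eef_pos: [0.5165, 0.0043, 0.083]
tool_rot: [0.994, 0.107, -0.0, 0.0]
ft_force: [-1.4, 1.6, -1.1]
grip_width: 0.0002
```

play_rows(
  motion=[
    {"fingers": 1,"translation": [0,0.1,0],"roll": 0},
    {"fingers": 1,"translation": [0,0.2,0],"roll": 0},
    {"fingers": 1,"translation": [0,0.3,0],"roll": 0},
  ],
)

```text
clock: 11.4
eef_pos: [0.5171, 0.0021, 0.083]
tool_rot: [0.994, 0.108, -0.0, -0.0]
ft_force: [-3.1, 3.0, -0.4]
grip_width: -0.0001
```

play_rows(
  motion=[
    {"fingers": 1,"translation": [0,0.1,0],"roll": 0},
    {"fingers": 1,"translation": [0,0.2,0],"roll": 0},
    {"fingers": 1,"translation": [0,0.3,0],"roll": 0},
  ],
)

```text
clock: 11.65
eef_pos: [0.5175, 0.0005, 0.0831]
tool_rot: [0.994, 0.108, -0.001, -0.002]
ft_force: [-4.1, 9.6, 1.3]
grip_width: -0.0001
```

play_rows(
  motion=[
    {"fingers": 1,"translation": [0,0.1,0],"roll": 0},
    {"fingers": 1,"translation": [0,0.2,0],"roll": 0},
    {"fingers": 1,"translation": [0,0.3,0],"roll": 0},
  ],
)

```text
clock: 11.9
eef_pos: [0.5174, 0.0005, 0.0831]
tool_rot: [0.994, 0.109, -0.001, -0.005]
ft_force: [-6.6, 18.4, 2.8]
grip_width: 0.0001
```

The tool has stopped moving and the force is rising (18 N), so the drawer is against its stop. I back off and rise.

play_rows(
  motion=[
    {"fingers": 1,"translation": [0,-0.5,0],"roll": 0},
    {"fingers": 1,"translation": [0,-1.5,0],"roll": 0},
    {"fingers": 1,"translation": [0,-3,0],"roll": 0},
    {"fingers": 1,"translation": [0,-6,0],"roll": 0},
    {"fingers": 1,"translation": [0,-9,0],"roll": 0},
    {"fingers": 1,"translation": [0,-12,-2],"roll": 0},
    {"fingers": 1,"translation": [0,-15,-5],"roll": 0},
    {"fingers": 1,"translation": [0,-18,-8],"roll": 0},
    {"fingers": 1,"translation": [0,-21,-11],"roll": 0},
    {"fingers": 1,"translation": [0,-24,-14],"roll": 0},
    {"fingers": 1,"translation": [0,-24,-14],"roll": 0},
    {"fingers": 1,"translation": [0,-24,-14],"roll": 0},
  ],
)

```text
clock: 12.9
eef_pos: [0.4694, 0.233, 0.2263]
tool_rot: [0.994, 0.109, 0.004, -0.001]
ft_force: [-0.2, -0.5, 0.0]
grip_width: 0.0
```

```bash
python3 - <<'E'
from h import *
c=snap('top','t5');s=snap('scene','s5')
a=cv2.resize(c['pixels'][110:310,130:420],(400,276));b=s['pixels'][110:310,130:450]
b=cv2.resize(b,(400,250));m=np.zeros((276,800,3),np.uint8);m[:,:400]=a;m[:250,400:]=b
cv2.imwrite('pics/m5.png',m[:,:,::-1]); print(bot.get_obs()['ft_force'])
for p in [(-.014,.168,.098),(-.014,-.168,.098),(0,.168,.1),(0,-.168,.1)]: print((proj(c,W(p))-[130,110])*1.38)
E
```

```text
[-0.24506864 -0.08949886  0.62395673]
[200.0576145  69.8428071]
[237.13023675 217.01265178]
[206.14631496  68.14400908]
[243.52954458 215.39429004]
```

View pics/m5.png

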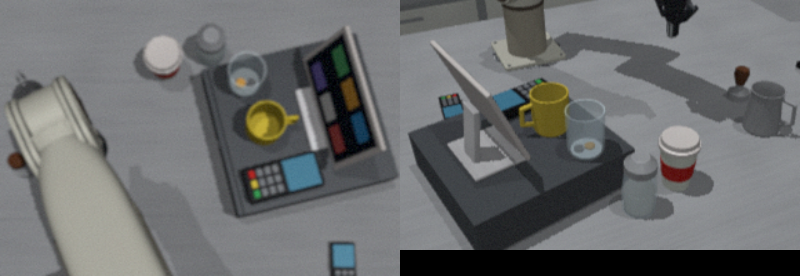

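The drawer is shut: the panel sits at the predicted edge (200,70)–(237,217). Everything else stands where it was.

```bash
python3 - <<'E'
from h import *
print(T([.5174,.0005,.083])); print(bot.job_done())
E
```

```text
[-0.02388842  0.00023434  0.083     ]
the job is handed in; nothing more can be done
None
```

The two standing clips, clip2 and clip4, are pressed flat, and the drawer is pushed fully shut by the middle of its front. I handed the job in at about 13 s, with the arm clear of everything.

- **Clips:** I pressed each one down with the shut fingertips until it reached its stop, at 7.6 N for clip2 and 12.7 N for clip4. With the drawer still open, the top and scene views showed all four clips lying flat.
- **Drawer:** It stopped moving while the push force rose from about 4 N to about 20 N. The fingers stopped within about 1 mm of where a shut drawer should put them. The last pictures show the panel against the casing.
- **Everything else:** In the last pictures the cup, shaker, jug, tamper, mug, jar and card reader stand where they were. I judged this by eye and did not measure it.

No check failed. The only disagreement was an early reading of the till's angle, 10° to 17° depending on which edge I used. I used 12.3°, which matched the close-up views.

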